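# Set the carton sealer's click selector for the waiting carton

### The arm

A 6-joint arm with a two-finger parallel gripper is mounted at the origin on the work surface. World frame = base frame: x ahead of the robot, y to its left, z up, the work surface at z = 0. Lengths are in m, angles in rad, forces in N, time in s.
With the tool pointing down it reaches from about 0.35 to 0.975 m from the base axis. Payload 4.9 kg.
Tool frame: the origin (TCP) lies at the very end of the fingers, on their centre line; the grasp point (between the pads) lies 19 mm behind it (manip.hold_point_z is the distance from the TCP to the grasp point, in m); z points along the fingers, y is the direction in which the jaws open and shut (so a half turn about z gives the same grasp; the last joint's range is limited). The gripper opens to 85 mm and grips with 20 to 120 N. Pads are 22 mm wide; open, the fingers measure 114 mm over their backs; the gripper's body (76 mm by 85 mm) begins 54 mm behind the grasp point. The pads swing forward as they close: fully open they stand 13 mm farther back than shut.
Start: joints at [-1.282, 0.053, 1.613, -0, 1.476, -0.119], TCP at [0.248, -0.574, 0.231] pointing down, gripper open.
Joint ranges: [-3.01, 3.01], [-1.01, 2.22], [0.06, 2.58], [-1.02, 4.17], [0.09, 2.62], [-3.14, 3.14]. Speed limits (rad/s): [2.57, 2.57, 3.14, 3.14, 3.14, 3.14].

### API

Orientations are given as a unit quaternion [w, x, y, z].
In Python, from plant import monitor, grab_frame, camera_params, ticket, manip gives the robot as it stands.
- The arm moves only by the tool play_rows, never from a script. Its argument "commands" is a list of rows, each an object of numbers: "dx", "dy", "dz": the shift along the tool's x, y, z in cm; "rx", "ry", "rz": the turn, a rotation vector about the tool's x, y, z in rad; "claw": the closure, from 0 (fully open) to 1 (shut). In form: [{"dx": .., "dy": .., "dz": .., "rx": .., "ry": .., "rz": .., "claw": ..}, ...]. A call has 1 to 5 rows; each row is the pose to reach, as a shift and turn from the pose measured when the call began, along the tool's axes at that moment; what a row does not reach only later rows make up. A row lasts 1/10 s, in which the tool goes at most 50 mm and 8.59 degrees, less where a joint would pass 70% of its speed; a pose out of reach is approached as far as the arm can. A call with a gripper value outside its range is refused whole. The fingers move at their own pace and stop on an object; the grip force is fixed at half the most. Time passes only in rows, so rows that repeat a pose let the fingers close. It gives the time, the measured TCP pose, the force and the opening at its end, in the units of the state.
- monitor.state(): the state, without advancing time (a new reading comes with each control period).
- grab_frame(name): name is "scene" or "top"; returns the picture (384x512x3 uint8, blue, green, red); there is no depth.
- camera_params(name): a dict with "fx", "fy", "cx", "cy" (pixels), "rvec" (rotation vector, rad) and "tvec" (3), from world to camera coordinates, as OpenCV has them. Camera axes: x right, y down, z forward; pixel columns grow to the right and rows downward; lengths in m; the calibration is good to about 2 mm. A picture is of the moment at which its call begins. camera_params takes no time and is no camera call.
- ticket.job_done(): hands the job in, once; it reports no verdict.
The state is a dict: "time": time; "joint_pos": joint angles; "joint_vel": joint speeds; "joint_efforts": joint torques, N m; "tool_pos": TCP position; "tool_rot": TCP orientation; "contact_force": force on the tool from outside, world axes, zero at the start; "ft_torque": the same for the moment, N m; "gripper_width": opening from 0.0 (shut) to 1.0 (fully open).
Only numpy, scipy, OpenCV 4.12 (cv2) and the standard library are available. Lean on these libraries where they do the work, as an engineer would, in place of code of your own. Each camera call takes 0.05 s, during which the arm holds its last target.

### The job

One carton stands on the black infeed mat: with a fingertip, push the lever of the sealer's rotary selector round clockwise, click by click, to that carton's setting (third click after the home stop for the yellow carton, fourth for blue, fifth for red; the dial has a mark of that colour there) and leave it resting in the click. Then press the green button fully down and let it come back up; do not press it before the setting is right. Never pinch the lever between the fingers, and leave the cartons and the tin where they stand.

Things in the scene. Friction and masses are not known exactly. Their poses are not given: they have to be found in the camera images.
- console: fixed green control box with a light grey top, 220 x 340 x 80 mm (its x, y, z). Origin: centre of its underside, on the bench. Level, turned about the vertical. The lever points 1.885 - q rad from its +x, counted towards its +y, when joint selector reads q
- dial_axis (a point): fixed point on the vertical turning axis at the height of the console's top, at console (0, +60) mm; axes as the console's. The selector: black disc, radius 46 mm, top 12 mm above this point; black hub, radius 17 mm, up to 40 mm above it; one orange lever standing on the disc like a wall, pointing out from the hub. Flat printed marks 79 mm from the axis
- lever_mark (a point): point on the middle line of the lever's white top edge, 50 mm out from the axis, 48 mm above the console's top; turns with the lever, its x points outward along it. The lever is 14 mm thick and runs from 13 to 63 mm out; its upright orange sides span 12 to 43 mm above the console's top, a 12 mm wide white ridge tops them up to 48 mm
- selector (a joint): rad, growing clockwise seen from above, 0 at the home stop. Clicks every 0.6283 (36 deg); third 1.885 (yellow mark), fourth 2.513 (blue), fifth 3.142 (red), last 3.770 (end stop). Starts at home, first or second click (rarely balanced between two). Leaving a click takes about 0.1 N m (2 N at 50 mm); once past half way to the next click it snaps into it by itself, away from the finger
- confirm_top (a point): centre of the top of the green push button (32 mm across) in a black housing on the console's top, at console (-10, -95) mm
- confirm (a joint): travel of the green button, m: 0 up, 0.006 fully down; a spring of about 5 N brings it back
- infeed_mat: thin black square mat with white corners, 140 x 140 mm, lying on the bench; origin at its centre. Exactly one carton stands on it, within 30 mm of its centre
- carton_yellow: loose yellow carton with a brown cardboard band, 85 x 65 mm and 110 mm tall; origin at the centre of its underside
- carton_blue: loose blue carton with a brown cardboard band, 85 x 65 mm and 110 mm tall; origin at the centre of its underside
- carton_red: loose red carton with a brown cardboard band, 85 x 65 mm and 110 mm tall; origin at the centre of its underside
- tin: loose food tin, 68 mm across, 90 mm tall, standing beyond the console; origin at the centre of its underside
Not all that is in view belongs to the job. What is meant by the carton_blue is not turquoise, and is the larger of those in its own colour. Several things have the shape of the carton_yellow; the one meant has the colours described above.

How it is judged:
On the way, in this order (a step that is already met when the one before it is completed fails the run):
1. the selector stands in the click of the waiting carton's colour (((horizontal distance between carton_yellow and infeed_mat below 0.06 m and value of joint selector between 1.765 and 2.005 rad) or (horizontal distance between carton_blue and infeed_mat below 0.06 m and value of joint selector between 2.3933 and 2.6333 rad) or (horizontal distance between carton_red and infeed_mat below 0.06 m and value of joint selector between 3.0216 and 3.2616 rad))), for 0.3 s.
2. with the selector so set, the green button is pressed fully down (((horizontal distance between carton_yellow and infeed_mat below 0.06 m and value of joint selector between 1.765 and 2.005 rad) or (horizontal distance between carton_blue and infeed_mat below 0.06 m and value of joint selector between 2.3933 and 2.6333 rad) or (horizontal distance between carton_red and infeed_mat below 0.06 m and value of joint selector between 3.0216 and 3.2616 rad)) and value of joint confirm above 0.0048 m), for 0.02 s.
At the end, for the whole second after the job is handed in: The selector rests within 0.12 rad of the click of the carton on the mat (yellow 1.885, blue 2.513, red 3.142 rad), the green button has been pressed at least 4.8 mm down and is up again (under 1.5 mm), and every carton and the tin is within 15 mm of its place (((horizontal distance between carton_yellow and infeed_mat below 0.06 m and value of joint selector between 1.765 and 2.005 rad) or (horizontal distance between carton_blue and infeed_mat below 0.06 m and value of joint selector between 2.3933 and 2.6333 rad) or (horizontal distance between carton_red and infeed_mat below 0.06 m and value of joint selector between 3.0216 and 3.2616 rad)) and velocity of joint selector between -0.1 and 0.1 rad/s and value of joint confirm below 0.0015 m and distance of each of carton_yellow, carton_blue, carton_red, tin from where it was at the start of the episode below 0.015 m); the robot touches nothing.
It fails at once if the green button is pressed (over 3 mm) while the selector is not on the waiting carton's click (value of joint confirm above 0.003 m and not ((horizontal distance between carton_yellow and infeed_mat below 0.06 m and value of joint selector between 1.765 and 2.005 rad) or (horizontal distance between carton_blue and infeed_mat below 0.06 m and value of joint selector between 2.3933 and 2.6333 rad) or (horizontal distance between carton_red and infeed_mat below 0.06 m and value of joint selector between 3.0216 and 3.2616 rad))).
It fails at once if the lever is pinched: the fingers press on both of its sides at once (over 1 N each) (contact force between each of selector_c3, selector_c4 and the fingers above 1 N).
It fails at once if a carton or the tin is moved (over 15 mm) or lifted (distance of any of carton_yellow, carton_blue, carton_red, tin from where it was at the start of the episode above 0.015 m).
It also fails if it takes over 64 s, if anything falls off the work surface, if the arm or the gripper's body presses on something with over 40 N, if the wrist force passes 120 N, or if a joint passes its speed limit or range.

## Working session

There is one attempt and no reset: what is moved stays moved. The work goes in short steps, Python scripts to look and compute and a tool call to move; the robot and the scene stay as the last step left them, time stands still between calls to the robot, and variables do not carry over. Pictures are saved under pics/ and viewed, and the job is handed in when it is done.

Besides the shell and the picture viewer there is one more tool, called after "Call:" as name([rows], argument=value, ...), one row to a line, values as JSON. play_rows: Moves the arm, as the interface text tells. Its arguments: {"type":"object","properties":{"commands":{"type":"array"}},"required":["commands"]}

```bash
mkdir -p pics; ls; python3 - <<'E'
from plant import monitor, grab_frame, camera_params
import cv2
for n in ("scene","top"):
    cv2.imwrite(f"pics/{n}0.png",cv2.resize(grab_frame(n),(800,600),interpolation=cv2.INTER_CUBIC)); print(n,camera_params(n))
print(monitor.state())
E
```

```text
pics
scene {'fx': 373.40246942193687, 'fy': 373.40246942193687, 'cx': 253.6272451745612, 'cy': 187.66553716481542, 'rvec': array([ 0.80864727,  2.59019251, -1.06638505]), 'tvec': array([ 0.46016094, -0.10690184,  1.58528915])}
top {'fx': 440.7503346101267, 'fy': 440.7503346101267, 'cx': 249.38316805387896, 'cy': 189.89478675966475, 'rvec': array([ 2.14555131, -2.11574028,  0.19254724]), 'tvec': array([-0.03767218,  0.53969338,  1.85699406])}
{'time': 0.1, 'joint_pos': array([-1.28198971e+00,  5.33039842e-02,  1.61417897e+00, -7.79206083e-06,
        1.47606089e+00, -1.18982116e-01]), 'joint_vel': array([-0.00036529, -0.00064743, -0.00083967,  0.00090695,  0.0014461 ,
       -0.00057326]), 'joint_efforts': array([ 5.90882591e-04, -3.94904029e+01, -3.71364605e+01, -7.51872471e-05,
        3.95268420e-03, -9.45585583e-06]), 'tool_pos': array([ 0.24770205, -0.57317643,  0.23016453]), 'tool_rot': array([-9.71750967e-04,  9.79284915e-01,  2.02484822e-01, -8.66046680e-05]), 'contact_force': array([0.27176605, 0.35440693, 1.27847742]), 'ft_torque': array([ 0.01856038,  0.00375185, -0.03093437]), 'gripper_width': 1.0011052118323849}
```

View pics/scene0.png

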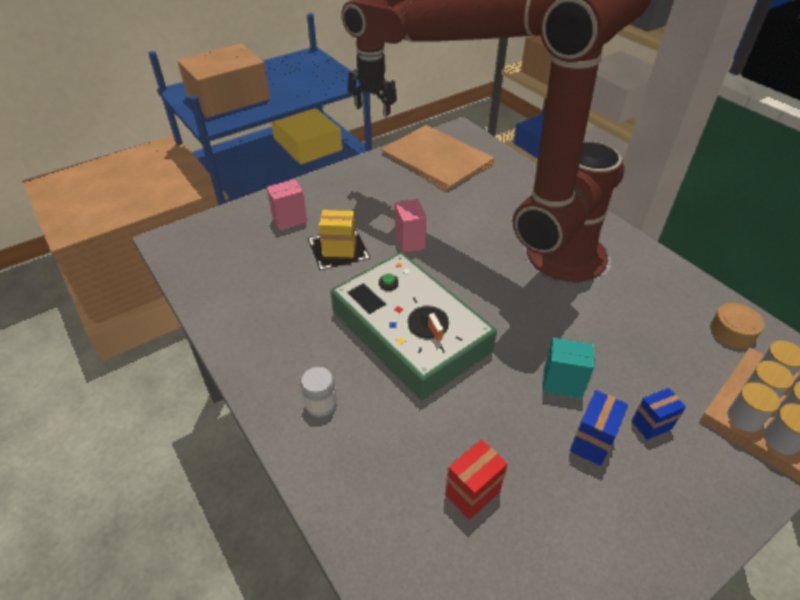

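View pics/top0.png

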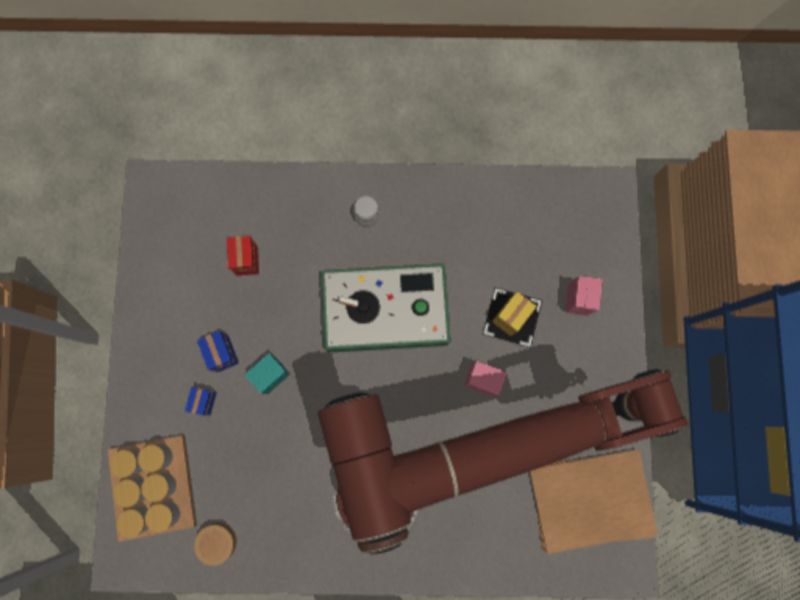

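```bash
python3 - <<'E'
from plant import grab_frame
import cv2
im=grab_frame("top"); cv2.imwrite("pics/topraw.png",im)
c=im[160:235,195:300]; cv2.imwrite("pics/c1.png",cv2.resize(c,None,fx=7,fy=7,interpolation=cv2.INTER_CUBIC))
im=grab_frame("scene"); cv2.imwrite("pics/sceneraw.png",im)
c=im[155:260,205:325]; cv2.imwrite("pics/c2.png",cv2.resize(c,None,fx=5.5,fy=5.5,interpolation=cv2.INTER_CUBIC))
E
```

```text
(no output)
```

View pics/c1.png

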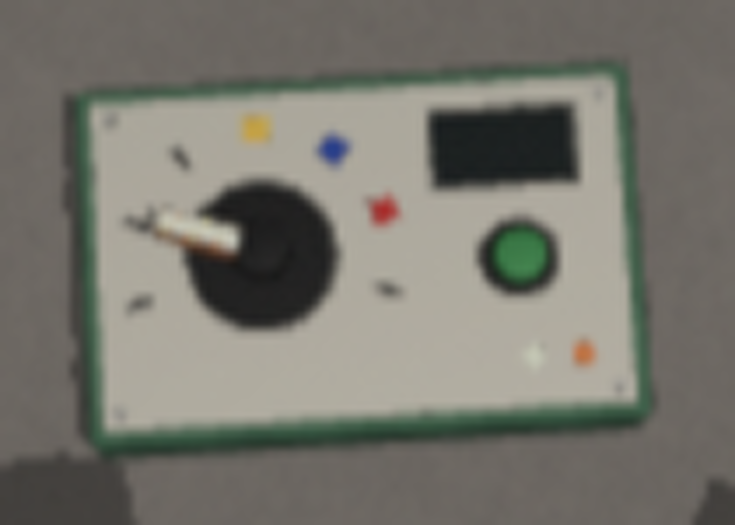

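View pics/c2.png

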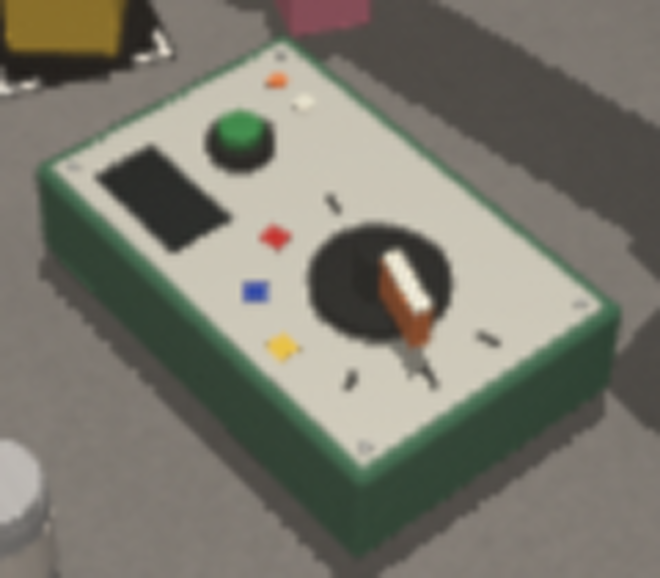

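```bash
cat > fit.py <<'E'
from plant import camera_params
import cv2,numpy as np
from scipy.optimize import least_squares
a=lambda k:1.88496-0.62832*k
M={k:(.079*np.cos(a(k)),.06+.079*np.sin(a(k)),.08) for k in range(7)}
obs={'top':[(M[0],138,302),(M[2],180,157),(M[3],257,129),(M[4],333,150),(M[5],384,211),(M[6],388,290),((.11,.17,.08),82,97),((.11,-.17,.08),622,68),((0,.06,.092),262,254)],
'scene':[(M[0],488,340),(M[2],350,380),(M[3],283,347),(M[4],256,292),(M[5],276,237),(M[6],333,203),((.11,-.17,.08),40,170),((-.11,-.17,.08),283,38),((-.11,.17,.08),618,312),((.11,.17,.08),362,470)]}
conv={'top':(195,160,7),'scene':(205,155,5.5)}
btn={'top':(520,252),'scene':(240,127)}
def pix(n,u,v):
    ox,oy,s=conv[n]; return np.array([(u+.5)/s-.5+ox,(v+.5)/s-.5+oy])
def W(p,P):
    c,s=np.cos(p[2]),np.sin(p[2]);P=np.atleast_2d(P)
    return np.c_[p[0]+c*P[:,0]-s*P[:,1],p[1]+s*P[:,0]+c*P[:,1],P[:,2]]
def proj(n,X):
    k=camera_params(n);K=np.array([[k['fx'],0,k['cx']],[0,k['fy'],k['cy']],[0,0,1.]])
    return cv2.projectPoints(np.asarray(X,float),k['rvec'],k['tvec'],K,None)[0][:,0]
def res(p,cams):
    r=[]
    for n in cams:
        r.append((proj(n,W(p,[o[0] for o in obs[n]]))-np.array([pix(n,o[1],o[2]) for o in obs[n]])).ravel())
    return np.concatenate(r)
if __name__=="__main__":
    for cams in (['top'],['scene'],['top','scene']):
        f=least_squares(res,[.5,0,0],args=(cams,),loss='soft_l1');print(cams,f.x,np.abs(f.fun).max());print(np.round(res(f.x,cams).reshape(-1,2),1).tolist())
    p=f.x
    print('dial',W(p,[(0,.06,.08)]))
    for z in (.09,.1,.11,.12): print(z,[ (proj(n,W(p,[(-.01,-.095,z)]))[0]-pix(n,*btn[n])).round(2) for n in btn])
    g=least_squares(lambda X:np.concatenate([proj(n,[X])[0]-pix(n,*btn[n]) for n in btn]),[.45,-.1,.1]);print('btn',g.x,W(p,[(-.01,-.095,.1)]))
    for k in range(4): print(k,'lever yaw',p[2]+a(k))
E
python3 fit.py
```

```text
['top'] [ 0.50896231 -0.01645827  0.0614521 ] 1.1723788232087315
[[0.1, 0.2], [0.2, 0.1], [-0.1, 0.2], [0.1, 0.1], [-0.0, 0.2], [-0.1, 0.3], [-1.1, -1.2], [1.1, -0.7], [-0.1, 0.1]]
['scene'] [ 0.50946078 -0.01576524  0.07320316] 2.973889870821381
[[0.2, -0.1], [0.1, 0.2], [-0.0, 0.1], [-0.2, 0.0], [-0.2, 0.1], [-0.1, 0.1], [-1.6, -0.9], [0.4, -1.5], [1.6, -0.9], [-0.2, 3.0]]
['top', 'scene'] [ 0.50922035 -0.01619997  0.06987648] 2.8654417816472915
[[0.1, 0.4], [-0.0, 0.3], [-0.3, 0.2], [-0.1, 0.1], [-0.1, 0.1], [-0.1, 0.2], [-1.4, -0.9], [0.8, -1.0], [-0.2, 0.2], [0.1, -0.1], [-0.1, 0.1], [-0.1, -0.0], [-0.2, -0.1], [-0.2, 0.0], [-0.0, 0.1], [-1.6, -1.1], [0.5, -1.6], [1.6, -0.9], [-0.4, 2.9]]
dial [[0.50503117 0.0436536  0.08      ]]
0.09 [array([-0.19,  0.85]), array([0.11, 1.68])]
0.1 [array([-0.07,  0.47]), array([ 0.08, -0.28])]
0.11 [array([0.04, 0.08]), array([ 0.05, -2.25])]
0.12 [array([ 0.16, -0.31]), array([ 0.02, -4.24])]
btn [ 0.50724114 -0.11139118  0.09973757] [[ 0.50587762 -0.11166633  0.1       ]]
0 lever yaw 1.9548364810635583
1 lever yaw 1.3265164810635584
2 lever yaw 0.6981964810635584
3 lever yaw 0.0698764810635584
```

```bash
cat > h.py <<'E'
from plant import monitor
import numpy as np,sys
from scipy.spatial.transform import Rotation as R
AX=np.array([.505,.0437])
def cur():
    s=monitor.state();q=s['tool_rot'];return s,R.from_quat([q[1],q[2],q[3],q[0]])
def row(p,yaw):
    s,r=cur()
    d=r.inv().apply(np.array(p)-s['tool_pos'])*100
    t=R.from_matrix(np.array([[np.cos(yaw),np.sin(yaw),0],[np.sin(yaw),-np.cos(yaw),0],[0,0,-1]]))
    v=(r.inv()*t).as_rotvec()
    print('d',d.round(2),'r',v.round(3))
def lev(phi,d,r=.048,z=.102):  # finger centre beside lever at yaw phi, d CCW of middle line
    c,s=np.cos(phi),np.sin(phi)
    row([AX[0]+r*c-d*s,AX[1]+r*s+d*c,z],phi)
def st():
    s,r=cur();print(s['time'].__round__(2),s['tool_pos'].round(4),'F',s['contact_force'].round(1),'w',round(s['gripper_width'],2),'q',s['joint_pos'].round(2)); m=r.as_matrix();print('yaw',np.arctan2(m[1,0],m[0,0]).round(3),'z',m[:,2].round(3))
E
python3 -c "
from h import *
st();lev(1.3265,.037,z=.23);lev(1.3265,.037,z=.102)"
```

```text
0.2 [ 0.2477 -0.5734  0.2305] F [ 0.1 -1.   0.2] w 1.0 q [-1.28  0.05  1.61 -0.    1.48 -0.12]
yaw 0.408 z [-0.     0.001 -1.   ]
d [ 48.06 -52.51   0.13] r [-0.001 -0.001 -0.919]
d [ 48.06 -52.49  12.93] r [-0.001 -0.001 -0.919]
```

Call:
play_rows([
  {"dx": 4, "dy": -4.4, "dz": -2, "rx": 0, "ry": 0, "rz": -0.1, "claw": 1},
  {"dx": 7, "dy": -7.6, "dz": -2, "rx": 0, "ry": 0, "rz": -0.2, "claw": 1},
  {"dx": 10, "dy": -11, "dz": -2, "rx": 0, "ry": 0, "rz": -0.3, "claw": 1},
  {"dx": 13, "dy": -14.2, "dz": -2, "rx": 0, "ry": 0, "rz": -0.4, "claw": 1},
  {"dx": 16, "dy": -17.5, "dz": -2, "rx": 0, "ry": 0, "rz": -0.5, "claw": 1},
])

```text
time: 0.7
tool_pos: [0.3255, -0.3474, 0.2506]
tool_rot: [-0.001, 0.898, 0.44, 0.0]
contact_force: [0.5, 0.4, -0.6]
gripper_width: 0.146
```

```bash
python3 -c "
from h import *
st();lev(1.3265,.037,z=.23)"
```

```text
0.7 [ 0.3255 -0.3474  0.2506] F [ 0.5  0.4 -0.6] w 0.15 q [-0.97 -0.33  1.92  0.    1.55 -0.32]
yaw 0.912 z [-0.     0.001 -1.   ]
d [ 44.81 -15.08   2.12] r [-0.001 -0.001 -0.415]
```

Call:
play_rows([
  {"dx": 4.5, "dy": -1.5, "dz": 0, "rx": 0, "ry": 0, "rz": -0.05, "claw": 1},
  {"dx": 9, "dy": -3, "dz": 0, "rx": 0, "ry": 0, "rz": -0.1, "claw": 1},
  {"dx": 13.5, "dy": -4.5, "dz": 0, "rx": 0, "ry": 0, "rz": -0.15, "claw": 1},
  {"dx": 18, "dy": -6, "dz": 0, "rx": 0, "ry": 0, "rz": -0.2, "claw": 1},
  {"dx": 22.5, "dy": -7.5, "dz": 0, "rx": 0, "ry": 0, "rz": -0.25, "claw": 1},
])

```text
time: 1.2
tool_pos: [0.4041, -0.1217, 0.2509]
tool_rot: [-0.0, 0.836, 0.549, 0.001]
contact_force: [0.4, -1.0, 0.1]
gripper_width: 0.002
```

```bash
python3 -c "
from h import *
st();lev(1.3265,.037,z=.23)"
```

```text
1.2 [ 0.4041 -0.1217  0.2509] F [ 0.4 -1.   0.1] w 0.0 q [-0.47 -0.48  2.03  0.    1.59 -0.06]
yaw 1.163 z [ 0.001  0.001 -1.   ]
d [23.32 -1.73  2.12] r [ 0.    -0.001 -0.163]
```

Call:
play_rows([
  {"dx": 4.7, "dy": -0.4, "dz": 0.4, "rx": 0, "ry": 0, "rz": -0.04, "claw": 1},
  {"dx": 9.4, "dy": -0.7, "dz": 0.8, "rx": 0, "ry": 0, "rz": -0.08, "claw": 1},
  {"dx": 14, "dy": -1, "dz": 1.2, "rx": 0, "ry": 0, "rz": -0.12, "claw": 1},
  {"dx": 18.7, "dy": -1.4, "dz": 1.6, "rx": 0, "ry": 0, "rz": -0.163, "claw": 1},
  {"dx": 23.3, "dy": -1.7, "dz": 2.1, "rx": 0, "ry": 0, "rz": -0.163, "claw": 1},
])

```text
time: 1.7
tool_pos: [0.4811, 0.1011, 0.2302]
tool_rot: [0.0, 0.788, 0.616, 0.001]
contact_force: [1.4, -0.6, 0.0]
gripper_width: 0.001
```

```bash
python3 - <<'E'
from h import *
st();lev(1.3265,.037,z=.23);lev(1.3265,.037,z=.103)
from plant import grab_frame
import cv2
c=grab_frame("top")[140:260,170:320]; cv2.imwrite("pics/a1.png",cv2.resize(c,None,fx=5,fy=5))
c=grab_frame("scene")[125:245,195:345]; cv2.imwrite("pics/a2.png",cv2.resize(c,None,fx=5,fy=5))
E
```

```text
1.7 [0.4811 0.1011 0.2302] F [ 1.4 -0.6  0. ] w 0.0 q [ 0.06 -0.28  1.92  0.    1.5   0.3 ]
yaw 1.327 z [ 0.002  0.001 -1.   ]
d [-0.19  0.    0.02] r [ 0.001 -0.001  0.001]
d [-2.100e-01 -1.000e-02  1.272e+01] r [ 0.001 -0.001  0.001]
```

View pics/a2.png

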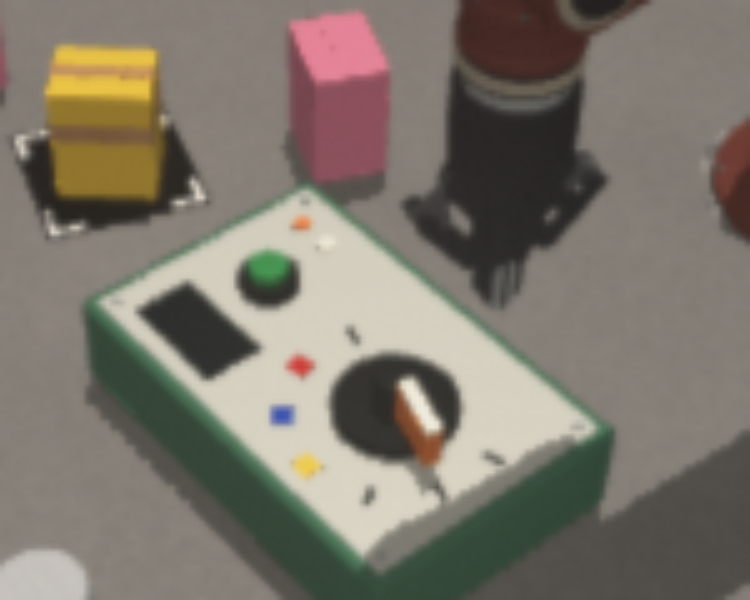

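Call:
play_rows([
  {"dx": -0.2, "dy": 0, "dz": 3, "rx": 0, "ry": 0, "rz": 0, "claw": 1},
  {"dx": -0.2, "dy": 0, "dz": 6, "rx": 0, "ry": 0, "rz": 0, "claw": 1},
  {"dx": -0.2, "dy": 0, "dz": 9, "rx": 0, "ry": 0, "rz": 0, "claw": 1},
  {"dx": -0.2, "dy": 0, "dz": 11, "rx": 0, "ry": 0, "rz": 0, "claw": 1},
  {"dx": -0.2, "dy": 0, "dz": 12.5, "rx": 0, "ry": 0, "rz": 0, "claw": 1},
])

```text
time: 2.3
tool_pos: [0.4792, 0.1008, 0.1022]
tool_rot: [-0.002, 0.786, 0.618, -0.001]
contact_force: [-0.3, -0.0, -0.1]
gripper_width: -0.002
```

```bash
python3 - <<'E'
from h import *
st()
for ph in (1.3265,1.22,1.12,1.02,.97): lev(ph,.0215+ (.004 if ph>1.3 else 0),z=.104)
from plant import grab_frame
import cv2
c=grab_frame("top")[140:260,170:320]; cv2.imwrite("pics/b1.png",cv2.resize(c,None,fx=5,fy=5))
c=grab_frame("scene")[125:245,195:345]; cv2.imwrite("pics/b2.png",cv2.resize(c,None,fx=5,fy=5))
E
```

```text
2.3 [0.4792 0.1008 0.1022] F [-0.3 -0.  -0.1] w -0.0 q [ 0.05 -0.16  2.04  0.    1.26  0.29]
yaw 1.332 z [-0.003  0.002 -1.   ]
d [-0.13  1.33 -0.19] r [-0.004 -0.001  0.006]
d [ 0.07  2.26 -0.19] r [-0.004 -0.001  0.112]
d [ 0.2   2.77 -0.19] r [-0.004 -0.001  0.212]
d [ 0.29  3.28 -0.19] r [-0.004 -0.     0.312]
d [ 0.31  3.55 -0.2 ] r [-0.004 -0.     0.362]
```

View pics/b2.png

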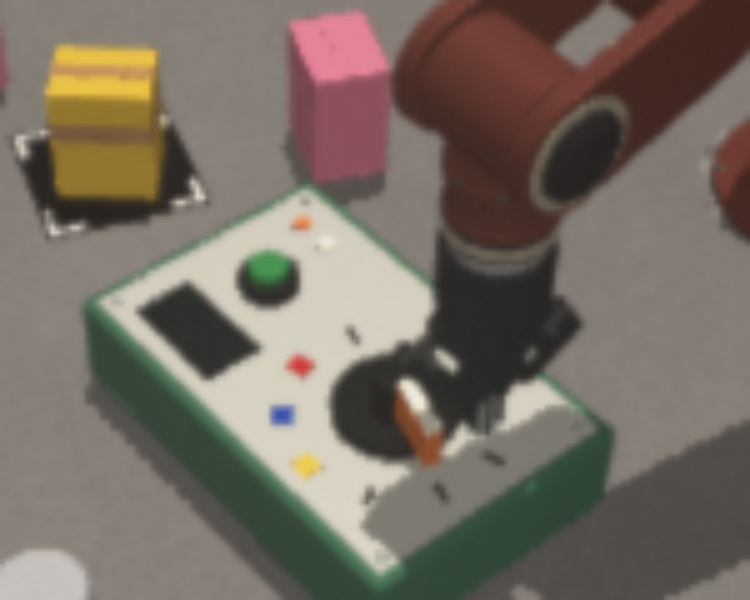

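Call:
play_rows([
  {"dx": -0.1, "dy": 0.9, "dz": -0.1, "rx": 0, "ry": 0, "rz": 0, "claw": 1},
  {"dx": -0.1, "dy": 1.4, "dz": -0.1, "rx": 0, "ry": 0, "rz": 0.02, "claw": 1},
  {"dx": 0, "dy": 1.8, "dz": -0.1, "rx": 0, "ry": 0, "rz": 0.06, "claw": 1},
  {"dx": 0.1, "dy": 2.3, "dz": -0.1, "rx": 0, "ry": 0, "rz": 0.11, "claw": 1},
  {"dx": 0.1, "dy": 2.5, "dz": -0.1, "rx": 0, "ry": 0, "rz": 0.16, "claw": 1},
])

```text
time: 2.9
tool_pos: [0.5047, 0.0961, 0.1042]
tool_rot: [-0.002, 0.834, 0.552, -0.001]
contact_force: [-0.2, 2.4, -0.1]
gripper_width: 0.002
```

```bash
python3 - <<'E'
from h import *
st()
for ph in (1.12,1.07,1.02,.97): lev(ph,.0215,z=.104)
from plant import grab_frame
import cv2
c=grab_frame("top")[140:260,170:320]; cv2.imwrite("pics/d1.png",cv2.resize(c,None,fx=5,fy=5))
c=grab_frame("scene")[125:245,195:345]; cv2.imwrite("pics/d2.png",cv2.resize(c,None,fx=5,fy=5))
E
```

```text
2.9 [0.5047 0.0961 0.1042] F [-0.2  2.4 -0.1] w 0.0 q [ 0.04 -0.1   1.98  0.    1.26  0.44]
yaw 1.169 z [-0.004  0.003 -1.   ]
d [0.09 0.17 0.02] r [-0.004 -0.001  0.049]
d [0.18 0.41 0.02] r [-0.004 -0.001  0.099]
d [0.25 0.67 0.02] r [-0.004 -0.001  0.149]
d [0.32 0.92 0.02] r [-0.004 -0.001  0.199]
```

View pics/d2.png

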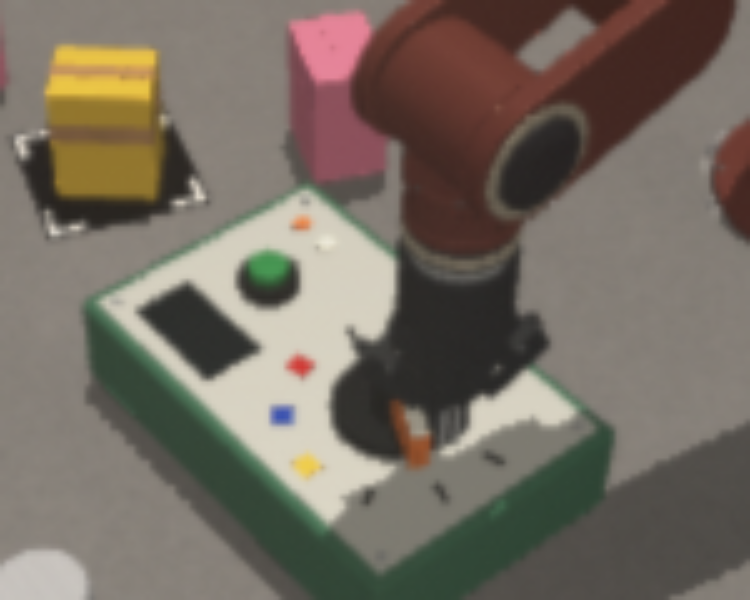

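Call:
play_rows([
  {"dx": 0.1, "dy": 0.2, "dz": 0, "rx": 0, "ry": 0, "rz": 0.05, "claw": 1},
  {"dx": 0.2, "dy": 0.4, "dz": 0, "rx": 0, "ry": 0, "rz": 0.1, "claw": 1},
  {"dx": 0.25, "dy": 0.65, "dz": 0, "rx": 0, "ry": 0, "rz": 0.15, "claw": 1},
  {"dx": 0.3, "dy": 0.85, "dz": 0, "rx": 0, "ry": 0, "rz": 0.2, "claw": 1},
  {"dx": 0.3, "dy": 0.9, "dz": 0, "rx": 0, "ry": 0, "rz": 0.2, "claw": 1},
])

```text
time: 3.5
tool_pos: [0.5149, 0.095, 0.105]
tool_rot: [-0.001, 0.884, 0.467, -0.0]
contact_force: [0.3, 0.2, -0.1]
gripper_width: 0.002
```

```bash
python3 - <<'E'
from h import *
st()
for ph in (.9,.8,.7,.6): lev(ph,.0215,z=.104)
from plant import grab_frame
import cv2
c=grab_frame("top")[140:260,170:320]; cv2.imwrite("pics/e1.png",cv2.resize(c,None,fx=5,fy=5))
c=grab_frame("scene")[125:245,195:345]; cv2.imwrite("pics/e2.png",cv2.resize(c,None,fx=5,fy=5))
E
```

```text
3.5 [0.5149 0.095  0.105 ] F [ 0.3  0.2 -0.1] w 0.0 q [ 0.04 -0.08  1.96  0.    1.26  0.64]
yaw 0.972 z [-0.002  0.002 -1.   ]
d [0.14 0.27 0.09] r [-0.003 -0.001  0.072]
d [0.3  0.78 0.09] r [-0.003 -0.001  0.172]
d [0.4  1.29 0.09] r [-0.003 -0.     0.272]
d [0.45 1.82 0.09] r [-0.003 -0.     0.372]
```

View pics/e2.png

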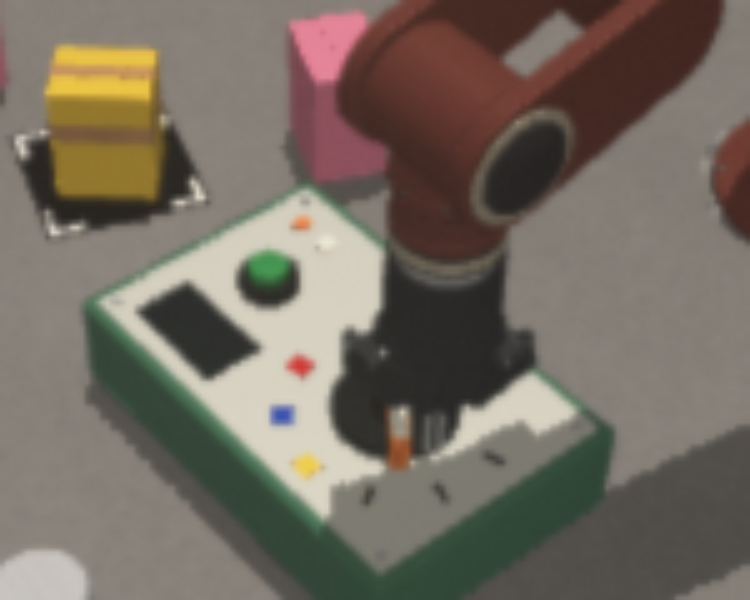

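Call:
play_rows([
  {"dx": 0.1, "dy": 0.15, "dz": 0.1, "rx": 0, "ry": 0, "rz": 0.04, "claw": 1},
  {"dx": 0.15, "dy": 0.3, "dz": 0.1, "rx": 0, "ry": 0, "rz": 0.07, "claw": 1},
  {"dx": 0.15, "dy": 0.3, "dz": 0.1, "rx": 0, "ry": 0, "rz": 0.07, "claw": 1},
])

```text
time: 3.9
tool_pos: [0.5181, 0.0946, 0.1039]
tool_rot: [-0.001, 0.9, 0.436, -0.0]
contact_force: [-0.2, 0.9, -0.1]
gripper_width: 0.001
```

```bash
python3 - <<'E'
from h import *
st()
for ph in (.9,.8,.7,.6,.5): lev(ph,.0215,z=.104)
from plant import grab_frame
import cv2
c=grab_frame("top")[140:260,170:320]; cv2.imwrite("pics/f1.png",cv2.resize(c,None,fx=5,fy=5))
c=grab_frame("scene")[125:245,195:345]; cv2.imwrite("pics/f2.png",cv2.resize(c,None,fx=5,fy=5))
E
```

```text
3.9 [0.5181 0.0946 0.1039] F [-0.2  0.9 -0.1] w 0.0 q [ 0.04 -0.07  1.95  0.    1.26  0.71]
yaw 0.903 z [-0.002  0.002 -1.   ]
d [ 0.   -0.02 -0.01] r [-0.003 -0.     0.003]
d [ 0.19  0.48 -0.02] r [-0.003 -0.     0.103]
d [ 0.33  0.98 -0.02] r [-0.003 -0.     0.203]
d [ 0.42  1.5  -0.02] r [-0.003  0.     0.303]
d [ 0.45  2.02 -0.02] r [-0.003  0.     0.403]
```

View pics/f2.png

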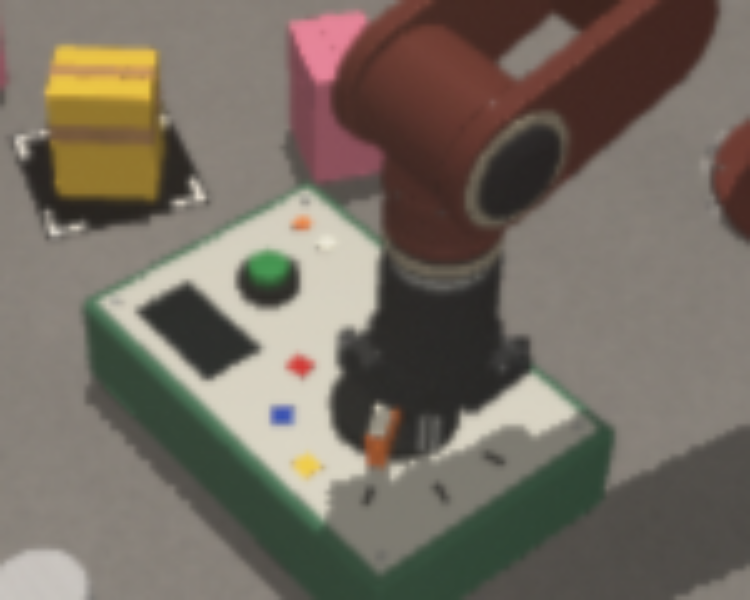

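View pics/f1.png

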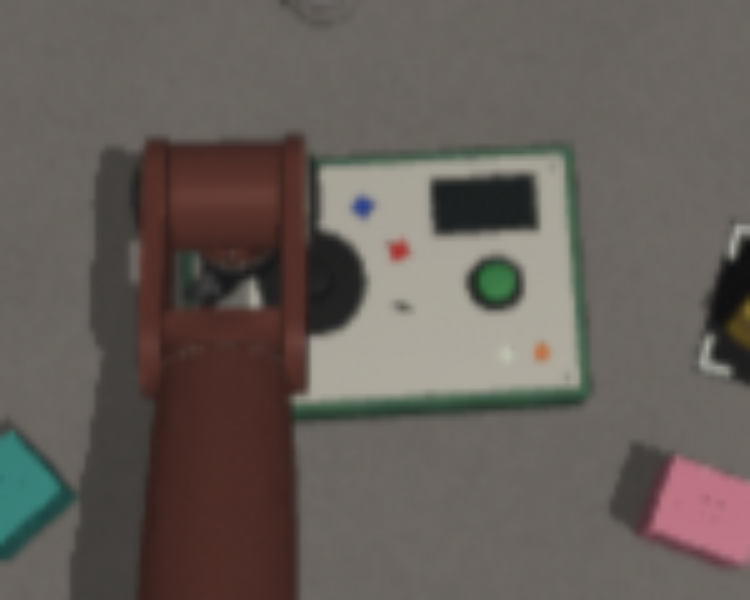

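Call:
play_rows([
  {"dx": 0.2, "dy": 0.5, "dz": 0, "rx": 0, "ry": 0, "rz": 0.1, "claw": 1},
  {"dx": 0.3, "dy": 1.0, "dz": 0, "rx": 0, "ry": 0, "rz": 0.2, "claw": 1},
  {"dx": 0.4, "dy": 1.5, "dz": 0, "rx": 0, "ry": 0, "rz": 0.3, "claw": 1},
  {"dx": 0.45, "dy": 2.0, "dz": 0, "rx": 0, "ry": 0, "rz": 0.4, "claw": 1},
  {"dx": 0.45, "dy": 2.2, "dz": 0, "rx": 0, "ry": 0, "rz": 0.44, "claw": 1},
])

```text
time: 4.5
tool_pos: [0.538, 0.0846, 0.1037]
tool_rot: [-0.002, 0.974, 0.229, -0.001]
contact_force: [-1.1, 0.8, 1.1]
gripper_width: 0.002
```

```bash
python3 - <<'E'
from h import *
st()
for ph in (.42,.38,.34,.3,.26): lev(ph,.0215,z=.104)
from plant import grab_frame
import cv2
c=grab_frame("scene")[125:245,195:345]; cv2.imwrite("pics/g2.png",cv2.resize(c,None,fx=5,fy=5))
E
```

```text
4.5 [0.538  0.0846 0.1037] F [-1.1  0.8  1.1] w 0.0 q [ 0.02 -0.02  1.91  0.    1.26  1.13]
yaw 0.461 z [-0.003  0.003 -1.   ]
d [ 0.11  0.24 -0.03] r [-0.003  0.001  0.041]
d [ 0.18  0.44 -0.03] r [-0.003  0.001  0.081]
d [ 0.25  0.64 -0.04] r [-0.003  0.002  0.121]
d [ 0.31  0.84 -0.04] r [-0.003  0.002  0.161]
d [ 0.36  1.04 -0.04] r [-0.003  0.002  0.201]
```

View pics/g2.png

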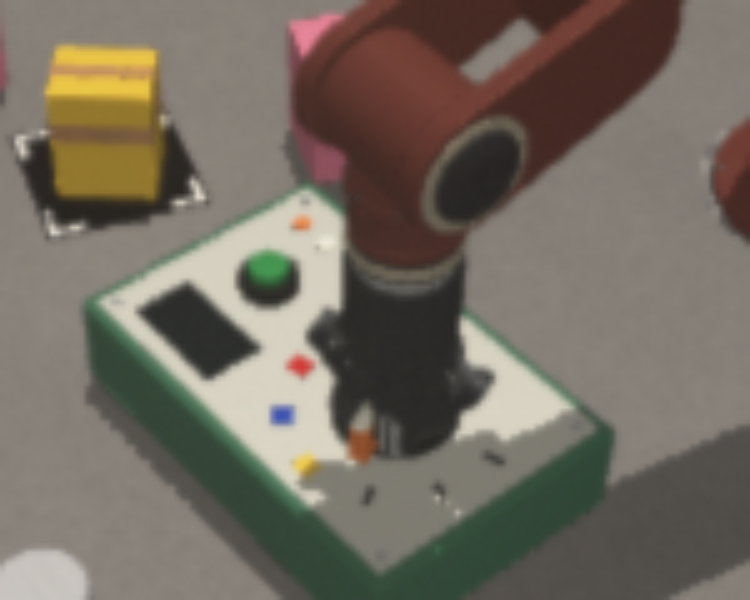

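Call:
play_rows([
  {"dx": 0.1, "dy": 0.25, "dz": 0, "rx": 0, "ry": 0, "rz": 0.04, "claw": 1},
  {"dx": 0.2, "dy": 0.45, "dz": 0, "rx": 0, "ry": 0, "rz": 0.08, "claw": 1},
  {"dx": 0.25, "dy": 0.65, "dz": 0, "rx": 0, "ry": 0, "rz": 0.12, "claw": 1},
])

```text
time: 4.85
tool_pos: [0.5432, 0.0798, 0.1037]
tool_rot: [-0.001, 0.986, 0.17, -0.001]
contact_force: [0.3, -0.7, -0.4]
gripper_width: 0.001
```

```bash
python3 - <<'E'
from h import *
st()
for ph in (.34,.3,.26): lev(ph,.0215,z=.104)
from plant import grab_frame
import cv2
c=grab_frame("scene")[125:245,195:345]; cv2.imwrite("pics/g3.png",cv2.resize(c,None,fx=5,fy=5))
E
```

```text
4.85 [0.5432 0.0798 0.1037] F [ 0.3 -0.7 -0.4] w 0.0 q [ 0.01 -0.01  1.9   0.    1.26  1.24]
yaw 0.341 z [-0.002  0.002 -1.   ]
d [-0.01 -0.02 -0.03] r [-0.003  0.002  0.001]
d [ 0.07  0.17 -0.03] r [-0.003  0.002  0.041]
d [ 0.15  0.37 -0.04] r [-0.003  0.002  0.081]
```

View pics/g3.png

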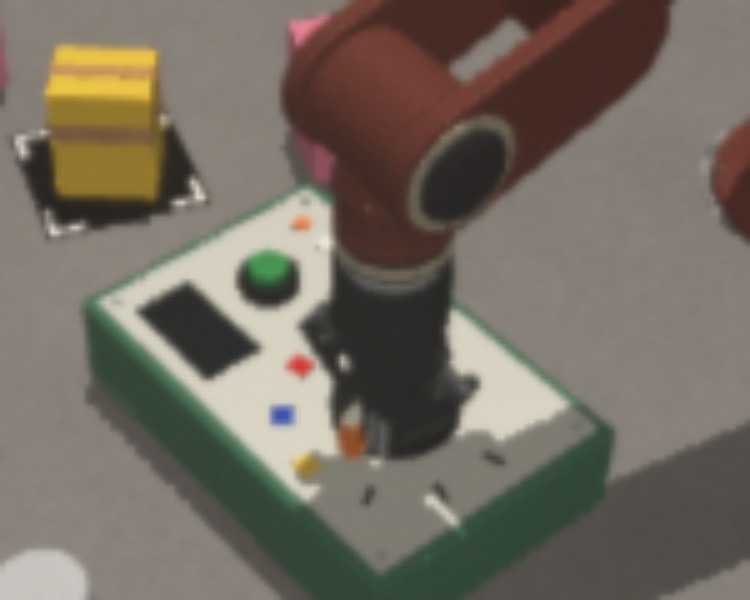

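Call:
play_rows([
  {"dx": 0.05, "dy": 0.15, "dz": 0, "rx": 0, "ry": 0, "rz": 0.03, "claw": 1},
  {"dx": 0.1, "dy": 0.25, "dz": 0, "rx": 0, "ry": 0, "rz": 0.06, "claw": 1},
  {"dx": 0.1, "dy": 0.25, "dz": 0, "rx": 0, "ry": 0, "rz": 0.06, "claw": 1},
])

```text
time: 5.2
tool_pos: [0.5452, 0.0774, 0.1037]
tool_rot: [-0.001, 0.99, 0.139, -0.001]
contact_force: [0.1, -1.0, -0.6]
gripper_width: -0.003
```

```bash
python3 - <<'E'
from h import *
st()
from plant import grab_frame
import cv2
c=grab_frame("scene")[125:245,195:345]; cv2.imwrite("pics/g4.png",cv2.resize(c,None,fx=5,fy=5))
E
```

```text
5.2 [0.5452 0.0774 0.1037] F [ 0.1 -1.  -0.6] w -0.0 q [ 0.   -0.01  1.9   0.    1.26  1.3 ]
yaw 0.279 z [-0.002  0.002 -1.   ]
```

View pics/g4.png

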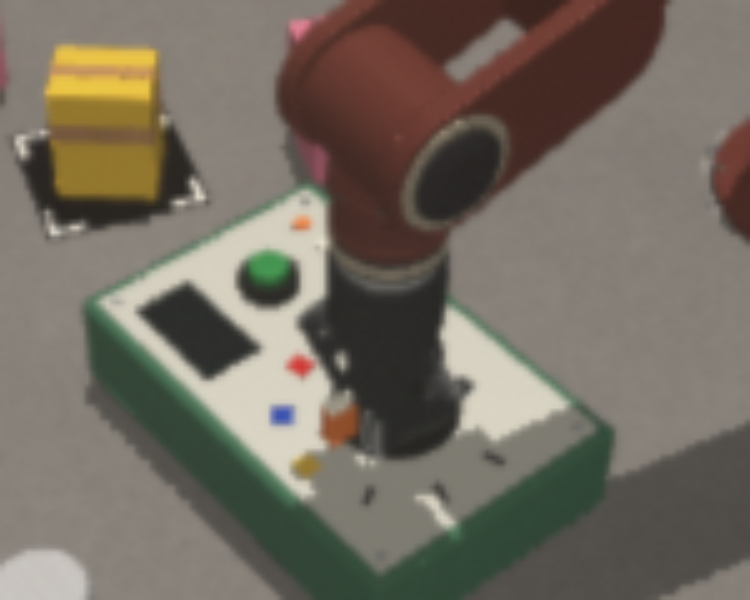

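Call:
play_rows([
  {"dx": 0, "dy": -1, "dz": 0, "rx": 0, "ry": 0, "rz": 0, "claw": 1},
  {"dx": 0, "dy": -1.5, "dz": -3, "rx": 0, "ry": 0, "rz": 0, "claw": 1},
  {"dx": 0, "dy": -1.5, "dz": -6, "rx": 0, "ry": 0, "rz": 0, "claw": 1},
  {"dx": 0, "dy": -1.5, "dz": -9, "rx": 0, "ry": 0, "rz": 0, "claw": 1},
  {"dx": -3, "dy": -1.5, "dz": -10, "rx": 0, "ry": 0, "rz": 0, "claw": 1},
])

```text
time: 5.75
tool_pos: [0.5153, 0.0844, 0.2083]
tool_rot: [-0.001, 0.99, 0.14, 0.003]
contact_force: [-1.0, -0.1, 0.4]
gripper_width: 0.002
```

```bash
python3 - <<'E'
from h import *
st()
row([.506,-.1115,.18],.6); row([.506,-.1115,.103],.6)
from plant import grab_frame
import cv2
c=grab_frame("scene")[125:245,195:345]; cv2.imwrite("pics/g5.png",cv2.resize(c,None,fx=5,fy=5))
E
```

```text
5.75 [0.5153 0.0844 0.2083] F [-1.  -0.1  0.4] w 0.0 q [ 0.02 -0.18  1.88  0.    1.44  1.31]
yaw 0.281 z [ 0.005  0.003 -1.   ]
d [-6.35 18.56  2.77] r [-0.    -0.006 -0.319]
d [-6.39 18.57 10.47] r [-0.    -0.006 -0.319]
```

View pics/g5.png

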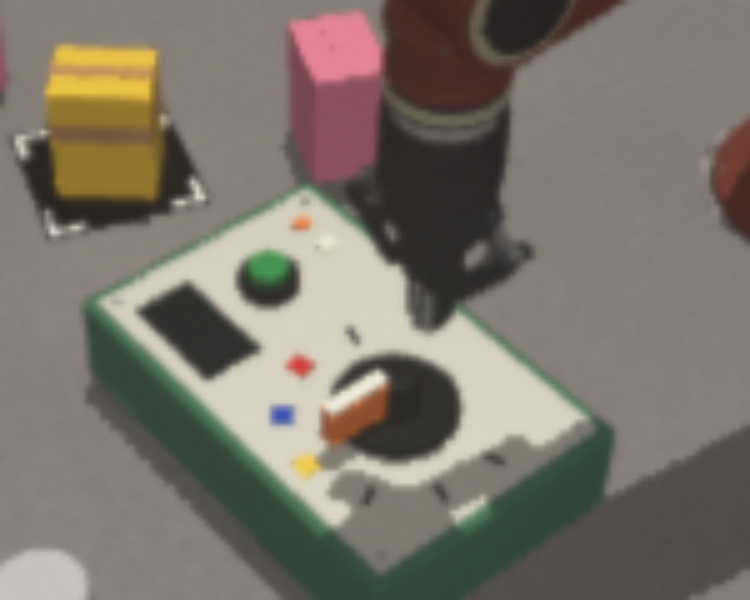

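```bash
python3 - <<'E'
from fit import *
p=[.50922,-.0162,.0685]
for q in (1.765,1.885,2.005,2.513):
    th=1.885-q
    P=[(r*np.cos(th),.06+r*np.sin(th),.128) for r in (.015,.063)]
    print(q,((proj('scene',W(p,P))-[195,125])*5+2).round(0).tolist())
E
```

```text
1.765 [[382.0, 375.0], [333.0, 413.0]]
1.885 [[380.0, 374.0], [325.0, 407.0]]
2.005 [[379.0, 372.0], [319.0, 400.0]]
2.513 [[375.0, 364.0], [305.0, 367.0]]
```

The lever sits on the yellow click: its white edge runs from (385,378) to (325,410), against a prediction of (380,374) to (325,407). Next I go to the button.

Call:
play_rows([
  {"dx": -1.5, "dy": 4.5, "dz": 0, "rx": 0, "ry": 0, "rz": -0.08, "claw": 1},
  {"dx": -3, "dy": 9, "dz": 0, "rx": 0, "ry": 0, "rz": -0.16, "claw": 1},
  {"dx": -4.7, "dy": 13.7, "dz": 0.5, "rx": 0, "ry": 0, "rz": -0.24, "claw": 1},
  {"dx": -6.3, "dy": 18.4, "dz": 1.5, "rx": 0, "ry": 0, "rz": -0.32, "claw": 1},
  {"dx": -6.4, "dy": 18.6, "dz": 2.8, "rx": 0, "ry": 0, "rz": -0.32, "claw": 1},
])

```text
time: 6.3
tool_pos: [0.5012, -0.1169, 0.18]
tool_rot: [0.001, 0.956, 0.294, 0.001]
contact_force: [-0.0, -0.1, -0.0]
gripper_width: -0.001
```

```bash
python3 -c "
from h import *
st();row([.5065,-.1115,.108],.6);row([.5065,-.1115,.093],.6)"
```

```text
6.3 [ 0.5012 -0.1169  0.18  ] F [-0.  -0.1 -0. ] w -0.0 q [-0.37 -0.18  1.92  0.    1.4   0.6 ]
yaw 0.597 z [ 0.003 -0.    -1.   ]
d [ 0.72 -0.16  7.2 ] r [ 0.002 -0.002 -0.003]
d [ 0.72 -0.17  8.7 ] r [ 0.002 -0.002 -0.003]
```

Call:
play_rows([
  {"dx": 0.7, "dy": -0.15, "dz": 2.5, "rx": 0, "ry": 0, "rz": 0, "claw": 1},
  {"dx": 0.7, "dy": -0.15, "dz": 4.5, "rx": 0, "ry": 0, "rz": 0, "claw": 1},
  {"dx": 0.7, "dy": -0.15, "dz": 6.2, "rx": 0, "ry": 0, "rz": 0, "claw": 1},
  {"dx": 0.7, "dy": -0.15, "dz": 7.0, "rx": 0, "ry": 0, "rz": 0, "claw": 1},
  {"dx": 0.7, "dy": -0.15, "dz": 7.2, "rx": 0, "ry": 0, "rz": 0, "claw": 1},
])

```text
time: 6.8
tool_pos: [0.5055, -0.1106, 0.1065]
tool_rot: [-0.0, 0.956, 0.294, 0.0]
contact_force: [0.1, -0.7, -0.2]
gripper_width: 0.002
```

```bash
python3 - <<'E'
from h import *
st();row([.5065,-.1115,.103],.6)
from plant import grab_frame
import cv2
c=grab_frame("scene")[125:245,195:345]; cv2.imwrite("pics/k1.png",cv2.resize(c,None,fx=5,fy=5))
E
```

```text
6.8 [ 0.5055 -0.1106  0.1065] F [ 0.1 -0.7 -0.2] w 0.0 q [-0.36 -0.09  1.97  0.    1.26  0.61]
yaw 0.597 z [ 0.     0.001 -1.   ]
d [0.03 0.13 0.35] r [-0.001 -0.001 -0.003]
```

View pics/k1.png

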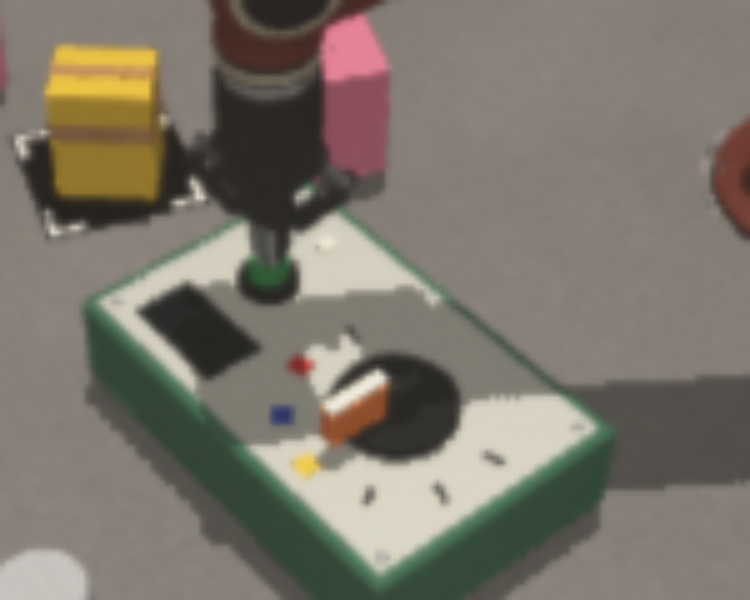

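The fingertip is centred over the button at (268,268). I'll press down in small steps.

Call:
play_rows([
  {"dx": 0, "dy": 0.1, "dz": 0.3, "rx": 0, "ry": 0, "rz": 0, "claw": 1},
  {"dx": 0, "dy": 0.1, "dz": 0.6, "rx": 0, "ry": 0, "rz": 0, "claw": 1},
  {"dx": 0, "dy": 0.1, "dz": 0.8, "rx": 0, "ry": 0, "rz": 0, "claw": 1},
  {"dx": 0, "dy": 0.1, "dz": 0.9, "rx": 0, "ry": 0, "rz": 0, "claw": 1},
])

```text
time: 7.25
tool_pos: [0.5074, -0.1119, 0.0992]
tool_rot: [0.0, 0.956, 0.294, 0.002]
contact_force: [0.8, 1.1, 3.3]
gripper_width: -0.001
```

Call:
play_rows([
  {"dx": 0, "dy": 0, "dz": 0.2, "rx": 0, "ry": 0, "rz": 0, "claw": 1},
  {"dx": 0, "dy": 0, "dz": 0.4, "rx": 0, "ry": 0, "rz": 0, "claw": 1},
  {"dx": 0, "dy": 0, "dz": 0.5, "rx": 0, "ry": 0, "rz": 0, "claw": 1},
])

```text
time: 7.55
tool_pos: [0.5075, -0.1119, 0.0958]
tool_rot: [0.0, 0.956, 0.294, 0.001]
contact_force: [-6.9, 2.2, 16.5]
gripper_width: -0.003
```

Call:
play_rows([
  {"dx": 0, "dy": 0, "dz": 0.15, "rx": 0, "ry": 0, "rz": 0, "claw": 1},
  {"dx": 0, "dy": 0, "dz": 0.15, "rx": 0, "ry": 0, "rz": 0, "claw": 1},
])

```text
time: 7.75
tool_pos: [0.5075, -0.1119, 0.0959]
tool_rot: [0.0, 0.956, 0.294, 0.001]
contact_force: [-6.4, 2.2, 11.6]
gripper_width: -0.001
```

```bash
python3 - <<'E'
from h import *
st()
from plant import grab_frame
import cv2
c=grab_frame("scene")[125:245,195:345]; cv2.imwrite("pics/k2.png",cv2.resize(c,None,fx=5,fy=5))
E
```

```text
7.75 [ 0.5075 -0.1119  0.0959] F [-6.4  2.2 11.6] w -0.0 q [-0.36 -0.08  1.98  0.    1.24  0.61]
yaw 0.597 z [ 0.002  0.001 -1.   ]
```

View pics/k2.png

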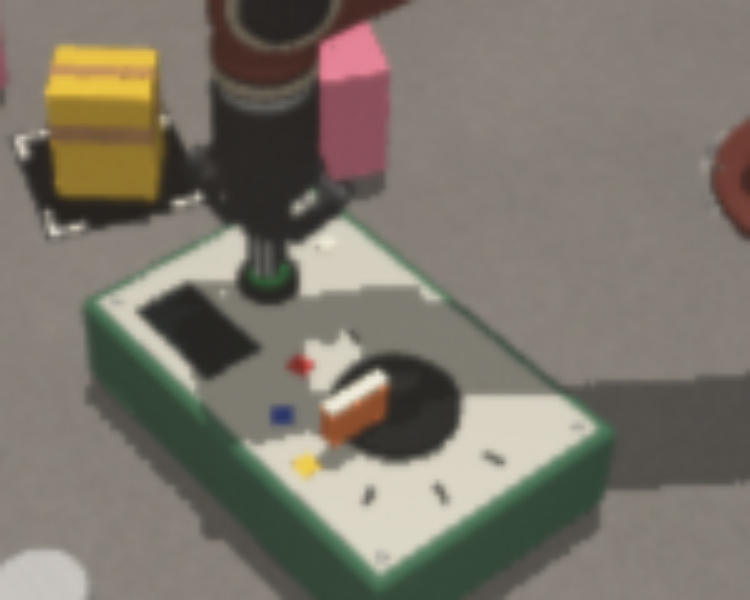

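Call:
play_rows([
  {"dx": 0, "dy": 0, "dz": 0.3, "rx": 0, "ry": 0, "rz": 0, "claw": 1},
  {"dx": 0, "dy": 0, "dz": 0.5, "rx": 0, "ry": 0, "rz": 0, "claw": 1},
  {"dx": 0, "dy": 0, "dz": 0.5, "rx": 0, "ry": 0, "rz": 0, "claw": 1},
])

```text
time: 8.1
tool_pos: [0.5077, -0.112, 0.0956]
tool_rot: [-0.0, 0.956, 0.294, -0.0]
contact_force: [-15.1, 5.5, 28.2]
gripper_width: 0.001
```

The button has bottomed out: force rose to 28 N with only 0.3 mm of movement. I'll retract now.

Call:
play_rows([
  {"dx": 0, "dy": 0, "dz": -1, "rx": 0, "ry": 0, "rz": 0, "claw": 1},
  {"dx": 0, "dy": 0, "dz": -4, "rx": 0, "ry": 0, "rz": 0, "claw": 1},
  {"dx": -2, "dy": 0, "dz": -8, "rx": 0, "ry": 0, "rz": 0, "claw": 1},
  {"dx": -5, "dy": 0, "dz": -11, "rx": 0, "ry": 0, "rz": 0, "claw": 1},
  {"dx": -8, "dy": 0, "dz": -13, "rx": 0, "ry": 0, "rz": 0, "claw": 1},
])

```text
time: 8.6
tool_pos: [0.4416, -0.1579, 0.228]
tool_rot: [0.001, 0.956, 0.295, 0.001]
contact_force: [0.1, -0.3, 0.6]
gripper_width: -0.0
```

Call:
play_rows([
  {"dx": -3, "dy": 0, "dz": -1, "rx": 0, "ry": 0, "rz": 0, "claw": 1},
  {"dx": -3, "dy": 0, "dz": -1, "rx": 0, "ry": 0, "rz": 0, "claw": 1},
  {"dx": -3, "dy": 0, "dz": -1, "rx": 0, "ry": 0, "rz": 0, "claw": 1},
])

```text
time: 8.9
tool_pos: [0.4167, -0.175, 0.2377]
tool_rot: [0.001, 0.956, 0.294, 0.001]
contact_force: [0.0, -1.9, -0.8]
gripper_width: -0.001
```

```bash
python3 - <<'E'
from h import *
st()
from plant import grab_frame
import cv2
c=grab_frame("scene"); 
a=cv2.imread("pics/sceneraw.png")
cv2.imwrite("pics/z1.png",cv2.resize(c[125:245,195:345],None,fx=5,fy=5));cv2.imwrite("pics/z2.png",cv2.resize(c,(800,600)))
E
```

```text
8.9 [ 0.4167 -0.175   0.2377] F [ 0.  -1.9 -0.8] w -0.0 q [-0.56 -0.39  1.99  0.    1.54  0.41]
yaw 0.597 z [ 0.003 -0.001 -1.   ]
```

View pics/z1.png

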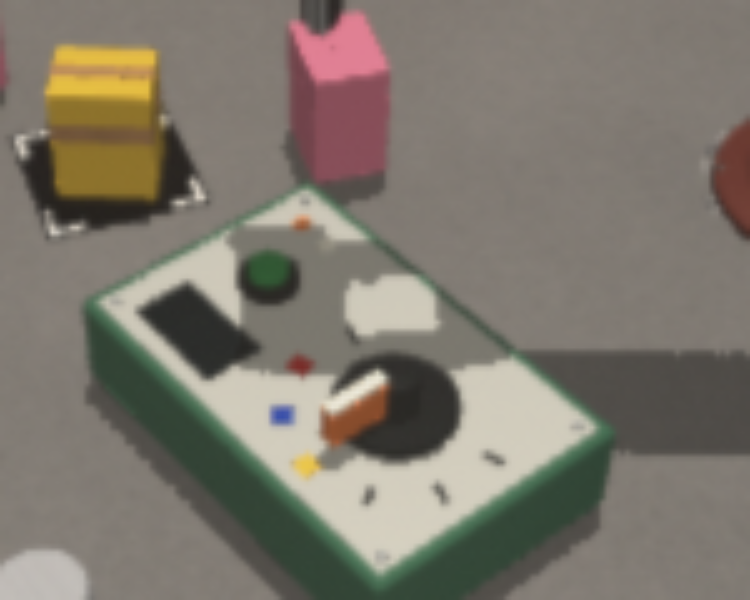

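View pics/z2.png

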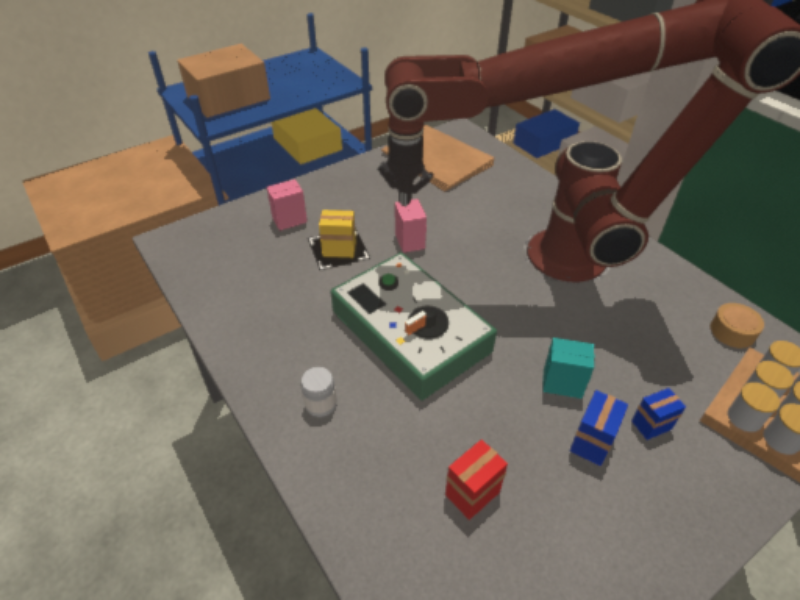

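The picture shows the button back up at (268,268), the lever still on yellow, the cartons and tin where they were, and the arm clear at z = 0.24.

```bash
python3 -c "
from plant import ticket
print(ticket.job_done())"
```

```text
the job is handed in; nothing more can be done
None
```

The job is done and handed in, with the selector set for the yellow carton and the green button pressed and released. The hand-in reports no verdict.

- **Selector:** The yellow carton was on the mat. I pushed the lever with shut fingers, so it could not be pinched, from the first click through the second to the third (yellow, 1.885 rad). Its top edge in the picture matches the predicted 1.885 rad line to within about 5 enlarged pixels (1 camera pixel).
- **Button:** I then pressed it to its hard stop. The force rose to 28 N with no further travel, and the tip stopped at z = 0.0956 m. The last picture shows the button back up.
- **Surroundings:** The lever is still on yellow. By eye against the first picture, the cartons and tin have not moved. The arm is clear, and about 9 s of the 64 s were used.

No check failed or disagreed. The one mismatch was in the fit of the console's position: the box corners were off by up to 3 camera pixels. I relied on the dial marks instead, which fitted to within 0.4 pixels.

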